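# Set the day wheel on the label printer and print

## Task

The nut bags need today's label: flick the edge of the label printer's yellow thumbwheel with a fingertip, click by click anticlockwise (seen from above), until the arrow on its dial points at the green mark and no further. Then press the blue print key right down and let it come back up. Do not press the key before the arrow is on green, do not lift or shove the printer, and leave everything else on the table where it stands.

Things in the scene. Friction and masses are not known exactly. Their poses are not given: they have to be found in the camera images.
- printer: Label printer, 2.2 kg, loose on rubber feet. Origin: on the table under the wheel's vertical axis; x from its front to its back, y to its left seen from the front, z up. Grey deck x -62..88, y -80..80, top z 24 mm; on it a blue housing x -22..88, y -80..80, open in front, closed top at z 60..66. Right of it a lower deck x -22..88, y -140..-80, top z 32, with the print key.
- wheel_axis (a point): On the wheel's vertical axis, 46 mm above the table, half way up its tabs. Yellow wheel: hub of 28 mm radius, eight flat upright radial tabs 5 mm thick, z 36..56 mm, out to 58 mm radius. At each click one tab points straight out of the front (printer -x), the next ones 45 degrees to either side, about 30 mm free between them at 45 mm radius. Only what lies before printer x = -22 is exposed.
- wheel (a joint): Wheel angle in rad: 0 with the arrow on green, growing anticlockwise from above (front tabs move to printer -y). Sprung clicks every 0.785: pushed past half way it snaps on to the next click, else back; 1 to 2 N at a tab's tip. Let the finger leave the tabs for it to settle. Starts 2, 3 or 4 clicks before green (-1.57, -2.36 or -3.14); no stop at green.
- green_mark (a point): Middle of the green mark on the printer's top, 67 mm above the table. Six 16 mm marks lie 36 mm from the axis, 45 degrees apart; anticlockwise from above: white (right front), yellow, orange, black, green (67.5 degrees from printer x towards y), red (left front). Between them a white dial of 24 mm radius, top at 70 mm, with a black arrow, turns with the wheel.
- key_top (a point): Middle of the top face of the round blue print key (30 mm across), which is pressed straight down.
- key (a joint): Travel of the print key in m: 0 up, 0.006 right down; a spring pushes it back up, about 4 N when right down.
- nut_jar: Amber jar with yellow lid, 64 mm across, 85 mm tall, left of the printer; origin under its middle. To be left alone.
- ribbon: Red ribbon spool, 52 mm across, 32 mm tall, at the printer's right; origin under its middle. To be left alone.
- mug: Blue mug, 76 mm across, 90 mm tall; origin under its middle. To be left alone.
- plate: White plate, 220 mm across; origin under its middle. To be left alone.
- scoop: Spoon lying on the table; origin under its middle. To be left alone.
- nut_tub: Clear tub of nuts, 130 x 180 mm, 70 mm tall; origin under its middle. To be left alone.
- soap: White bottle with red cap, 56 mm across, 130 mm tall, beyond the printer to the left; origin under its middle. To be left alone.

How it is judged (in metres and radians):
On the way, in this order (a step that is already met when the one before it is completed fails the run):
1. the arrow points at the green mark and the wheel is at rest (value of joint wheel between -0.2 and 0.2 rad and velocity of joint wheel between -0.1 and 0.1 rad/s), for 0.2 s.
2. the print key is pressed down (at least 4.5 of its 6 mm) (value of joint key above 0.0045 m), for 0.04 s.
At the end, for the whole second after the job is handed in: The arrow points at the green mark (within 0.2 rad), the key has been pressed and is up again (within 1.5 mm), the printer stands flat within 30 mm of where it was, and nothing else has been moved (value of joint wheel between -0.2 and 0.2 rad and value of joint key below 0.0015 m and distance of printer from where it was at the start of the episode below 0.03 m and angle between printer's own z axis and vertical below 0.05 rad and linear speed of printer below 0.02 m/s); the robot touches nothing.
It fails at once if the wheel is turned past green to the next click (value of joint wheel above 0.6 rad).
It fails at once if the key is pressed while the arrow is not on green (value of joint key above 0.003 m and (value of joint wheel below -0.3 rad or value of joint wheel above 0.3 rad)).
It fails at once if the printer is lifted, tipped or shoved more than 30 mm (height (world z) of printer above 0.01 m or angle between printer's own z axis and vertical above 0.1 rad or distance of printer from where it was at the start of the episode above 0.03 m).
It fails at once if another thing on the table is lifted or moved more than 20 mm (distance of any of nut_jar, ribbon, mug, plate, scoop, nut_tub, soap from where it was at the start of the episode above 0.02 m).
It also fails if it takes over 48 s, if anything falls off the work surface, if the arm or the gripper's body presses on something with over 40 N, if the wrist force passes 120 N, or if a joint passes its speed limit or range.

## Robot

A 7-joint arm with a two-finger parallel gripper is mounted at the origin on the work surface. World frame = base frame: x ahead of the robot, y to its left, z up, the work surface at z = 0. Lengths are in mm, angles in rad, forces in N, time in s.
With the tool pointing down it reaches from about 400 to 850 mm from the base axis. Payload 10.4 kg.
Tool frame: the origin (TCP) lies on the centre line of the jaws, within the pads' length; the fingertips stand 19 mm ahead of it and the grasp point (between the pads) is the TCP; z points along the fingers, y is the line along which they close (so a half turn about z gives the same grasp; the last joint's range is limited). The gripper opens to 87 mm and grips with 3 to 60 N. Pads are 19 mm wide; open, the fingers measure 117 mm over their backs; the gripper's body (75 mm by 190 mm) begins 51 mm behind the grasp point.
Start: joints at [1.325, 0.332, -0.065, 1.46, 0.022, 1.35, -0.088], TCP at [138.122, -609.57, 211.076] pointing down, gripper open.
Joint ranges: [-2.6, 2.6], [-0.5, 2.12], [-1.47, 1.34], [0.16, 2.42], [-1.27, 4.41], [0.06, 2.06], [-2.6, 2.6]. Speed limits (rad/s): [2.22, 2.22, 2.79, 2.79, 3.14, 3.14, 3.14].

## Interface

Orientations are given as a 3x3 rotation matrix whose columns are the frame's x, y, z axes.
In Python, from station import telemetry, read_camera, close_job gives the robot as it stands. The module is installed in compiled form; this text tells all that it offers.
- The arm moves only by the tool move_arm, never from a script. Its argument "steps" is a list of rows, each an object with "delta_pos": the shift along the tool's x, y, z scaled (see below), a list of three; "dr": the turn, a rotation vector about the tool's x, y, z scaled (see below), a list of three; "grip": the opening in per cent of the stroke, from 0 (shut) to 100 (fully open). A call has 1 to 12 rows; each row is the pose to reach, as a shift and turn from the pose commanded when the call began, along the tool's axes at that moment; what a row does not reach only later rows make up. The controller multiplies each number of a shift by 0.4 m and each number of a turn by 0.5 rad. A row lasts 1/8 s, in which the tool goes at most 62.5 mm and 10.7 degrees, less where a joint would pass 70% of its speed; a pose out of reach is approached as far as the arm can. A call with a number of a shift or a turn outside -1 to 1 is refused whole. A call with a gripper value outside its range is refused whole. The fingers move at their own pace and stop on an object; "force" is the grip in N (left out, the last holds). Time passes only in rows, so rows that repeat a pose let the fingers close. It gives the time, the measured TCP pose, the force, the opening and the grip force at its end, in the units of the state.
- telemetry.sense(): the state, without advancing time (a new reading comes with each control period).
- read_camera(name): name is "scene" or "top" or "wrist"; returns a dict with "color" (480x640x3 uint8, red, green, blue), "range_z" (480x640 float32, mm along the optical axis (not along the pixel's ray), 0 where there is no reading), "vfov" (degrees; the focal length in pixels is half the picture's height over the tangent of half this angle, whatever the lens; pixels are square), "cx", "cy" (the principal point, pixels), "k1" (the pictures are not rectified: a ray, as slopes to the right and down, at radius r is drawn at 1 + k1 r^2 times it, then the intrinsics apply), "R" (3x3) and "t" (3): a world point X has camera coordinates R X + t. Camera axes: x right, y down, z forward; pixel columns grow to the right and rows downward; lengths in mm; the calibration is good to about 2 mm. A picture is of the moment at which its call begins.
- close_job(): hands the job in; it is judged then, once.
The state is a dict: "t": time; "joint_pos": joint angles; "dq": joint speeds; "tau": joint torques, N m; "position": TCP position; "eef_rot": TCP orientation; "force": force on the tool from outside, world axes, zero at the start; "ft_torque": the same for the moment, N m; "width": finger opening in mm; "finger_force": force on a finger pad.
Only numpy, scipy, OpenCV 4.12 (cv2) and the standard library are available. Lean on these libraries where they do the work, as an engineer would, in place of code of your own. Each camera call takes 0.05 s, during which the arm holds its last target. There are 200 camera calls.

## Working session

There is one attempt and no reset: what is moved stays moved. The work goes in short steps, Python scripts to look and compute and a tool call to move; the robot and the scene stay as the last step left them, time stands still between calls to the robot, and variables do not carry over. Pictures are saved under pics/ and viewed, at most 10 in all, crops included, and the job is handed in when it is done.

Besides the shell and the picture viewer there is one more tool, called after "Request:" in YAML: its name, and indented under it one key for each argument. move_arm: Moves the arm, as the interface text tells. Shifts and turns lie within -1 to 1; 1 stands for 0.4 m of shift or 0.5 rad of turn. Its arguments: {"type":"object","properties":{"steps":{"type":"array"},"force":{"type":"number"}},"required":["steps"]}

```bash
mkdir -p pics
cat > h.py <<'E'
import numpy as np, cv2
from station import telemetry, read_camera, close_job
def cam(name):
    c=read_camera(name); f=240/np.tan(np.radians(c["vfov"])/2)
    c["K"]=np.array([[f,0,c["cx"]],[0,f,c["cy"]],[0,0,1.]]); c["D"]=np.array([c["k1"],0,0,0,0.]); return c
def rays(c,uv):
    uv=np.asarray(uv,float).reshape(-1,1,2)
    # D: distorted = 1+k1 r^2
    return np.c_[cv2.undistortPoints(uv,c["K"],c["D"]).reshape(-1,2),np.ones(len(uv))]
def on_z(c,uv,z):
    R=np.array(c["R"]);t=np.array(c["t"]); d=rays(c,uv)@R; o=-R.T@t
    return o+d*((z-o[2])/d[:,2])[:,None]
def cloud(c,uv):
    uv=np.asarray(uv,int); zz=c["range_z"][uv[:,1],uv[:,0]]
    return (rays(c,uv)*zz[:,None]-np.array(c["t"]))@np.array(c["R"])
def save(c,n): cv2.imwrite("pics/"+n,c["color"][:,:,::-1])
E
python3 - <<'E'
from h import *
s=telemetry.sense(); print(s["t"],s["position"],s["eef_rot"],s["width"])
a=cam("scene");b=cam("top")
cv2.imwrite("pics/a.png",a["color"][:,:,::-1]);cv2.imwrite("pics/b.png",b["color"][:,:,::-1])
for c in(a,b): print(c["vfov"],c["k1"],c["R"],c["t"])
E
```

```text
0.0 [ 138.00615306 -609.17491256  210.27961217] [[ 9.75281253e-01  2.20966840e-01 -3.66011237e-04]
 [ 2.20967133e-01 -9.75280365e-01  1.31746583e-03]
 [-6.58473111e-05 -1.36577618e-03 -9.99999065e-01]] 87.27677727843262
46.31169774674292 -0.1759207874153743 [[ 0.75959392  0.65031404  0.01042716]
 [ 0.49529621 -0.56798711 -0.65732207]
 [-0.42154328  0.50446239 -0.75353763]] [-432.3924464  -252.58996857 1797.19722375]
49.05328789293997 0.014949264700387639 [[ 0.02193475 -0.99934897  0.02864428]
 [-0.98297402 -0.02678574 -0.18178176]
 [ 0.18243068 -0.02416924 -0.98292161]] [ -42.38953981  581.55156033 1198.79654146]
```

View pics/a.png

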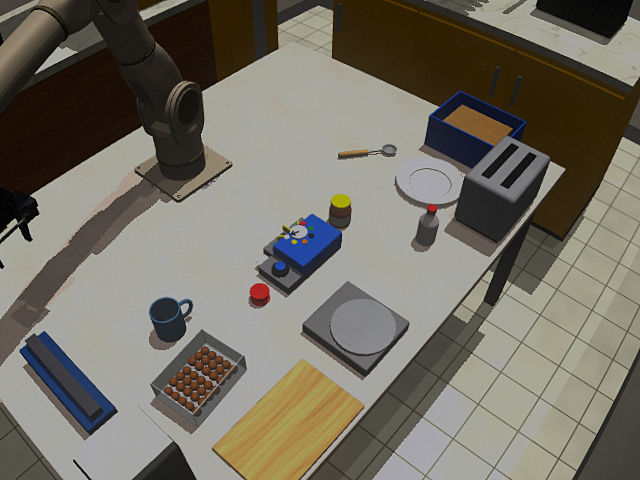

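View pics/b.png

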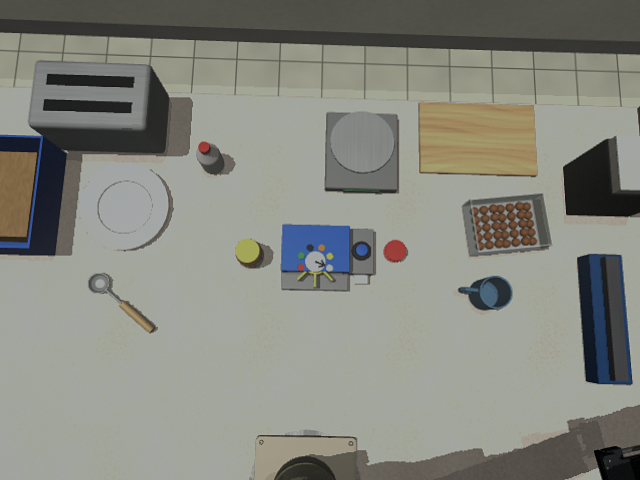

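The top view shows the printer at about (316,262), facing the robot, with the key at (361,250), the ribbon spool at (395,251) and the jar at (249,253). I'll enlarge it.

Run:
```python
from h import *
b=cam("top")
im=b["color"][215:300,270:385,::-1]
cv2.imwrite("pics/c.png",cv2.resize(im,None,fx=6.9,fy=6.9,interpolation=cv2.INTER_CUBIC))
hsv=cv2.cvtColor(b["color"],cv2.COLOR_RGB2HSV)
# housing top by depth height
vv,uu=np.mgrid[215:300,270:385]; uv=np.c_[uu.ravel(),vv.ravel()]
P=cloud(b,uv); H=hsv[uv[:,1],uv[:,0]]
blue=(H[:,0]>100)&(H[:,0]<125)&(H[:,1]>150)
print("blue z",np.percentile(P[blue,2],[5,25,50,75,95]))
m=blue&(P[:,2]>55)&(uv[:,0]<352)
print(cv2.minAreaRect(on_z(b,uv[m],66)[:,:2].astype(np.float32)), m.sum())
k=blue&(uv[:,0]>353)&(uv[:,0]<371)&(uv[:,1]>240)&(uv[:,1]<260)
print("key",P[k].mean(0),np.median(P[k,2]),on_z(b,[uv[k].mean(0)],40))
al=(P[:,2]>18)&(P[:,2]<40)
g=(H[:,0]>45)&(H[:,0]<85)&(H[:,1]>100); print("green",uv[g].mean(0),on_z(b,[uv[g].mean(0)],67))
```

```text
blue z [59.34177987 63.68141173 65.49785363 67.14711766 69.59614735]
((544.79638671875, -11.739181518554688), (107.91112518310547, 156.70249938964844), 0.31040793657302856) 2337
key [ 545.18379675 -120.9570414    53.32936113] 53.5977325330699 [[ 547.24388539 -122.28784485   40.        ]]
green [300.90909091 255.3030303 ] [[525.84796677  22.01352562  67.        ]]
```

View pics/c.png

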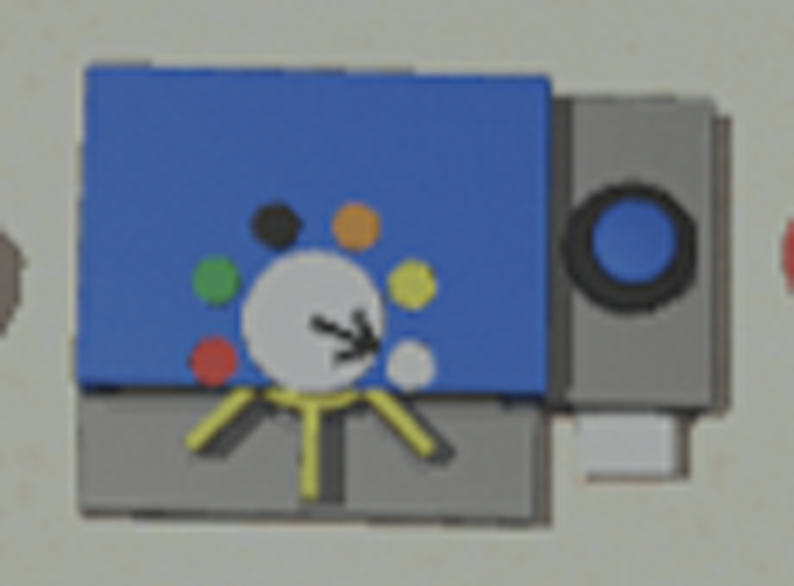

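The arrow points at white, so the wheel starts 4 clicks before green. The wheel axis is at about (512, -12) and the printer is square to the world axes. The key is at about (545, -121, 53). I'm moving towards it with the gripper shut and the tool y turned along world x.

Request:
move_arm:
  steps:
    - {"delta_pos":[0.2,-0.12,0],"dr":[0,0,-0.3],"grip":0}
    - {"delta_pos":[0.4,-0.24,0],"dr":[0,0,-0.6],"grip":0}
    - {"delta_pos":[0.6,-0.36,0],"dr":[0,0,-0.9],"grip":0}
    - {"delta_pos":[0.74,-0.42,0],"dr":[0,0,-1],"grip":0}
    - {"delta_pos":[0.74,-0.42,0],"dr":[0,0,-1],"grip":0}
    - {"delta_pos":[0.74,-0.42,0],"dr":[0,0,-1],"grip":0}
  force: 20

```text
t: 0.9
position: [392.5, -377.0, 211.1]
eef_rot: [[0.747, 0.665, 0.001], [0.665, -0.747, 0.001], [0.001, 0.0, -1.0]]
force: [-0.9, -0.7, -0.8]
width: 35.1
finger_force: 0.0
```

Request:
move_arm:
  steps:
    - {"delta_pos":[0.17,-0.14,0],"dr":[0,0,-0.3],"grip":0}
    - {"delta_pos":[0.34,-0.28,0],"dr":[0,0,-0.6],"grip":0}
    - {"delta_pos":[0.49,-0.42,0],"dr":[0,0,-0.9],"grip":0}
    - {"delta_pos":[0.49,-0.42,0],"dr":[0,0,-1],"grip":0}
    - {"delta_pos":[0.49,-0.42,0],"dr":[0,0,-1],"grip":0}
    - {"delta_pos":[0.49,-0.42,0],"dr":[0,0,-1],"grip":0}

```text
t: 1.65
position: [425.5, -124.8, 211.1]
eef_rot: [[0.341, 0.94, -0.0], [0.94, -0.341, -0.001], [-0.001, 0.0, -1.0]]
force: [-0.1, -0.7, 0.0]
width: 0.3
finger_force: 0.0
```

Request:
move_arm:
  steps:
    - {"delta_pos":[0.15,-0.06,0.05],"dr":[0,0,-0.35],"grip":0}
    - {"delta_pos":[0.324,-0.132,0.15],"dr":[0,0,-0.696],"grip":0}
    - {"delta_pos":[0.324,-0.132,0.15],"dr":[0,0,-0.696],"grip":0}
    - {"delta_pos":[0.324,-0.132,0.15],"dr":[0,0,-0.696],"grip":0}
    - {"delta_pos":[0.324,-0.132,0.15],"dr":[0,0,-0.696],"grip":0}

```text
t: 2.28
position: [420.5, 13.3, 151.3]
eef_rot: [[0.003, 1.0, 0.0], [1.0, -0.003, -0.0], [-0.0, 0.0, -1.0]]
force: [-1.2, 0.1, -1.1]
width: 0.4
finger_force: 0.0
```

Run:
```python
from h import *
w=cam("wrist");save(w,"w.png");s=telemetry.sense();print(s["position"],s["eef_rot"],s["t"])
R=np.array(w["R"]);t=np.array(w["t"])
for p in [(454,-12,56),(512,-12,70),(471,-53,56),(471,29,56),(450,0,24)]:
    q,_=cv2.projectPoints(np.array([p],float),cv2.Rodrigues(R)[0],t,w["K"],w["D"]);print(p,q.ravel().round())
```

```text
[420.61024374  13.32971561 151.38442122] [[ 3.14804688e-03  9.99994944e-01  4.50165546e-04]
 [ 9.99995045e-01 -3.14804787e-03  1.48976002e-06]
 [ 2.90689518e-06  4.50158626e-04 -9.99999899e-01]] 2.325
(454, -12, 56) [362. 271.]
(512, -12, 70) [448. 277.]
(471, -53, 56) [383. 323.]
(471, 29, 56) [388. 215.]
(450, 0, 24) [352. 243.]
```

View pics/w.png

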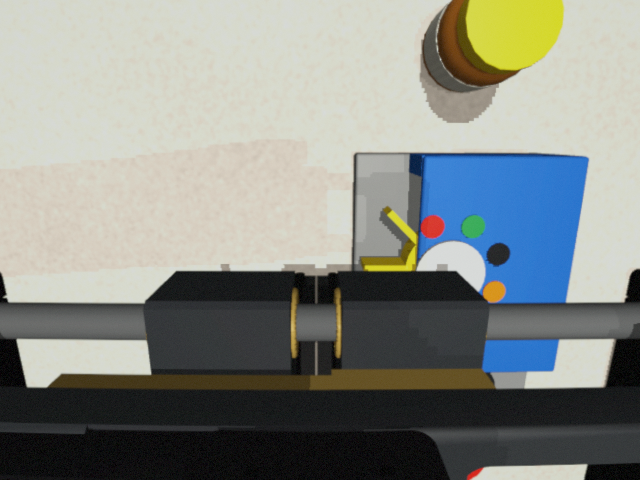

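The tabs are where I predicted, within 3 mm. I'm going down in front of the wheel and into the gap left of the front tab.

Request:
move_arm:
  steps:
    - {"delta_pos":[0,0,0.12],"dr":[0,0,0],"grip":0}
    - {"delta_pos":[0,0,0.23],"dr":[0,0,0],"grip":0}
    - {"delta_pos":[0,0,0.23],"dr":[0,0,0],"grip":0}
    - {"delta_pos":[0,0.03,0.23],"dr":[0,0,0],"grip":0}
    - {"delta_pos":[0,0.06,0.23],"dr":[0,0,0],"grip":0}
    - {"delta_pos":[0,0.08,0.23],"dr":[0,0,0],"grip":0}
    - {"delta_pos":[0,0.08,0.23],"dr":[0,0,0],"grip":0}
    - {"delta_pos":[0,0.08,0.23],"dr":[0,0,0],"grip":0}

```text
t: 3.32
position: [451.9, 15.2, 59.1]
eef_rot: [[-0.0, 1.0, -0.0], [1.0, 0.0, -0.0], [-0.0, -0.0, -1.0]]
force: [-0.6, 0.8, -0.8]
width: 0.7
finger_force: 0.0
```

Run:
```python
from h import *
b=cam("top");save(b,"d0.png")
im=b["color"][215:315,255:375,::-1]
cv2.imwrite("pics/d.png",cv2.resize(im,None,fx=6,fy=6,interpolation=cv2.INTER_CUBIC))
```

```text
(no output)
```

View pics/d.png

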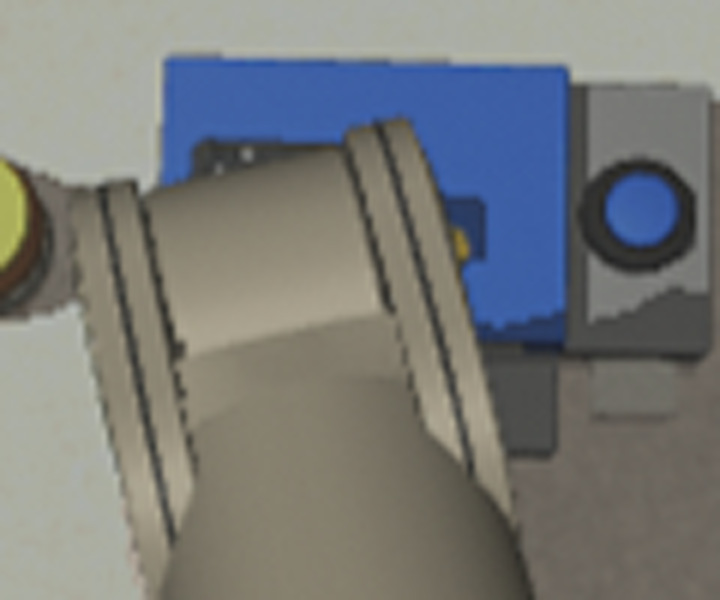

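The arm hides the wheel from the top camera, so I'll check with the wrist camera after the first flick.

Request:
move_arm:
  steps:
    - {"delta_pos":[-0.03,0,0],"dr":[0,0,0],"grip":0}
    - {"delta_pos":[-0.045,0,0],"dr":[0,0,0],"grip":0}
    - {"delta_pos":[-0.06,0,0],"dr":[0,0,0],"grip":0}
    - {"delta_pos":[-0.075,0,0],"dr":[0,0,0],"grip":0}
    - {"delta_pos":[-0.09,0,0],"dr":[0,0,0],"grip":0}
    - {"delta_pos":[-0.103,0,0],"dr":[0,0,0],"grip":0}
    - {"delta_pos":[-0.103,0,0],"dr":[0,0,0],"grip":0}
    - {"delta_pos":[-0.103,0,0],"dr":[0,0,0],"grip":0}

```text
t: 4.38
position: [452.1, -25.8, 59.1]
eef_rot: [[-0.0, 1.0, 0.0], [1.0, 0.0, -0.0], [-0.0, 0.0, -1.0]]
force: [0.2, 0.3, -0.2]
width: 0.5
finger_force: 0.0
```

Request:
move_arm:
  steps:
    - {"delta_pos":[0,-0.04,0],"dr":[0,0,0],"grip":0}
    - {"delta_pos":[0,-0.08,0],"dr":[0,0,0],"grip":0}
    - {"delta_pos":[0,-0.08,0],"dr":[0,0,0],"grip":0}
    - {"delta_pos":[0,-0.08,0],"dr":[0,0,0],"grip":0}

```text
t: 4.88
position: [420.8, -26.0, 59.3]
eef_rot: [[-0.0, 1.0, 0.001], [1.0, 0.0, -0.0], [-0.0, 0.001, -1.0]]
force: [0.1, 0.0, -0.8]
width: 0.2
finger_force: 0.0
```

Run:
```python
from h import *
w=cam("wrist");s=cam("scene")
im=s["color"][200:300,240:360,::-1]
out=np.zeros((500,800,3),np.uint8); out[:375,:500]=cv2.resize(w["color"][:,:,::-1],(500,375))
out[100:350,500:]=cv2.resize(im,(300,250),interpolation=cv2.INTER_CUBIC)
cv2.imwrite("pics/e.png",out)
```

```text
(no output)
```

View pics/e.png

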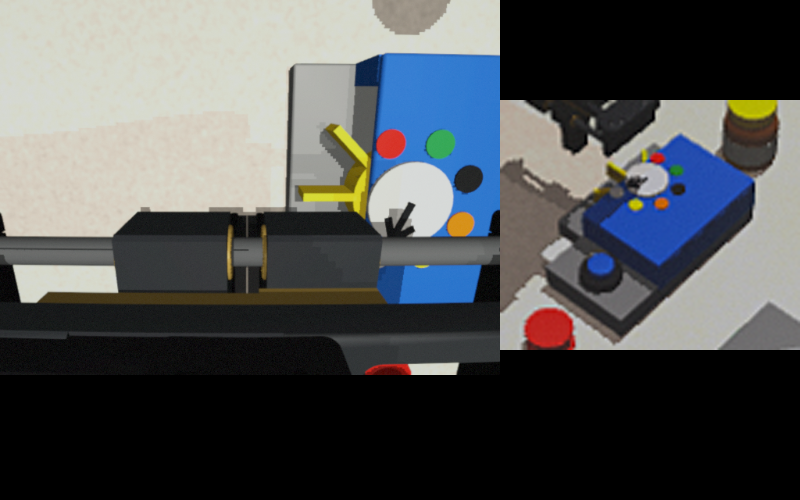

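The arrow still points at white, so the first flick didn't carry past the half way point. I'll measure how thick the finger is at tip level.

Run:
```python
from h import *
p=np.array(telemetry.sense()["position"]);print(p)
for n in("scene","wrist"):
    c=cam(n); vv,uu=np.mgrid[0:480,0:640]; uv=np.c_[uu.ravel(),vv.ravel()]; P=cloud(c,uv)
    ok=(c["range_z"].ravel()>0)&(abs(P[:,0]-p[0])<40)&(abs(P[:,1]-p[1])<40)
    for a,b in((34,44),(44,54),(54,64),(64,80),(80,110)):
        q=P[ok&(P[:,2]>a)&(P[:,2]<b)]-p
        if len(q): print(n,a,b,len(q),np.percentile(q[:,:2],[3,50,97],axis=0).round(1).tolist())
```

```text
[420.74940123 -25.89749651  59.15071568]
scene 34 44 4 [[35.0, 12.1], [38.1, 14.1], [39.7, 34.5]]
scene 44 54 5 [[29.6, 12.8], [33.0, 12.9], [35.4, 15.5]]
scene 54 64 5 [[31.3, 13.4], [38.5, 14.1], [39.1, 17.9]]
scene 64 80 17 [[-10.3, -12.1], [5.1, -8.5], [8.1, 10.7]]
scene 80 110 66 [[-10.1, -14.5], [5.2, -9.5], [11.0, 5.2]]
wrist 34 44 81 [[34.3, 13.7], [35.5, 18.0], [39.6, 18.4]]
wrist 44 54 103 [[34.2, 13.6], [35.6, 18.0], [39.7, 18.5]]
wrist 54 64 131 [[34.4, 13.5], [37.1, 16.0], [39.8, 18.3]]
wrist 64 80 350 [[-7.9, 9.3], [0.4, 9.9], [8.7, 11.5]]
wrist 80 110 754 [[-6.8, 9.2], [0.4, 9.9], [7.6, 11.5]]
```

The closed fingers are only ±8 mm thick at the tip, so the tab slipped off. I'll go 13 mm deeper this time.

Request:
move_arm:
  steps:
    - {"delta_pos":[0.08,0,0],"dr":[0,0,0],"grip":0}
    - {"delta_pos":[0.08,0,0],"dr":[0,0,0],"grip":0}
    - {"delta_pos":[0.08,0.06,0],"dr":[0,0,0],"grip":0}
    - {"delta_pos":[0.08,0.11,0],"dr":[0,0,0],"grip":0}
    - {"delta_pos":[0.08,0.11,0],"dr":[0,0,0],"grip":0}
    - {"delta_pos":[0.06,0.11,0],"dr":[0,0,0],"grip":0}
    - {"delta_pos":[0.045,0.11,0],"dr":[0,0,0],"grip":0}
    - {"delta_pos":[0.03,0.11,0],"dr":[0,0,0],"grip":0}
    - {"delta_pos":[0.015,0.11,0],"dr":[0,0,0],"grip":0}
    - {"delta_pos":[0.005,0.11,0],"dr":[0,0,0],"grip":0}
    - {"delta_pos":[0.005,0.11,0],"dr":[0,0,0],"grip":0}

```text
t: 6.45
position: [464.1, -24.4, 59.0]
eef_rot: [[0.001, 1.0, 0.0], [1.0, -0.001, -0.0], [-0.0, 0.0, -1.0]]
force: [0.2, -0.1, 0.3]
width: 0.5
finger_force: 0.0
```

Request:
move_arm:
  steps:
    - {"delta_pos":[0,-0.05,0],"dr":[0,0,0],"grip":0}
    - {"delta_pos":[0,-0.11,0],"dr":[0,0,0],"grip":0}
    - {"delta_pos":[0,-0.11,0],"dr":[0,0,0],"grip":0}
    - {"delta_pos":[0,-0.11,0],"dr":[0,0,0],"grip":0}

```text
t: 6.95
position: [420.8, -24.0, 59.3]
eef_rot: [[-0.0, 1.0, 0.001], [1.0, 0.0, -0.0], [-0.0, 0.001, -1.0]]
force: [0.6, -0.1, 0.8]
width: 0.3
finger_force: 0.0
```

```bash
cat > dial.py <<'E'
from h import *
import sys
# dark pixels on the white dial disc, rectified onto z=70, axis (512,-10.5); arrow tip = far end
w=cam(sys.argv[1] if len(sys.argv)>1 else "wrist"); R=np.array(w["R"]);t=np.array(w["t"])
ax=np.array([512,-10.5])
g=np.arange(-45,45,.25); X,Y=np.meshgrid(g,g)
W=np.c_[ax[0]-Y.ravel(),ax[1]-X.ravel(),np.full(X.size,70.)] # up=+x,left=+y
q,_=cv2.projectPoints(W,cv2.Rodrigues(R)[0],t,w["K"],w["D"]); q=q.reshape(*X.shape,2).astype(np.float32)
im=cv2.remap(w["color"],q[...,0],q[...,1],cv2.INTER_LINEAR)[:,:,::-1]
cv2.imwrite("pics/%s.png"%sys.argv[2],im)
print(telemetry.sense()["position"])
E
python3 dial.py wrist f
```

```text
[420.93376633 -23.91390013  59.29418548]
```

View pics/f.png

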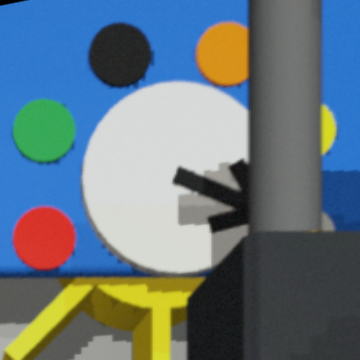

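The arrow still points at white. I'll push again with the tip 6 mm lower and look while the finger is holding the tab.

Request:
move_arm:
  steps:
    - {"delta_pos":[0.08,0,0.015],"dr":[0,0,0],"grip":0}
    - {"delta_pos":[0.08,0,0.015],"dr":[0,0,0],"grip":0}
    - {"delta_pos":[0.08,0.06,0.015],"dr":[0,0,0],"grip":0}
    - {"delta_pos":[0.08,0.11,0.015],"dr":[0,0,0],"grip":0}
    - {"delta_pos":[0.08,0.11,0.015],"dr":[0,0,0],"grip":0}
    - {"delta_pos":[0.06,0.11,0.015],"dr":[0,0,0],"grip":0}
    - {"delta_pos":[0.045,0.11,0.015],"dr":[0,0,0],"grip":0}
    - {"delta_pos":[0.03,0.11,0.015],"dr":[0,0,0],"grip":0}
    - {"delta_pos":[0.03,0.11,0.015],"dr":[0,0,0],"grip":0}

```text
t: 8.12
position: [464.0, -12.8, 53.1]
eef_rot: [[0.001, 1.0, 0.0], [1.0, -0.001, -0.001], [-0.001, 0.0, -1.0]]
force: [-0.2, 0.3, -0.1]
width: 0.2
finger_force: 0.0
```

```bash
python3 dial.py wrist g
python3 - <<'E'
from h import *
w=cam("wrist");s=cam("scene")
out=np.zeros((600,800,3),np.uint8); out[:375,:500]=cv2.resize(w["color"][:,:,::-1],(500,375))
out[:360,500:]=cv2.resize(s["color"][205:265,260:310,::-1],(300,360),interpolation=cv2.INTER_CUBIC)
out[375:,:225]=cv2.resize(cv2.imread("pics/g.png"),(225,225))
cv2.imwrite("pics/g2.png",out)
E
```

```text
[464.02175004 -12.38408283  53.11831549]
```

View pics/g2.png

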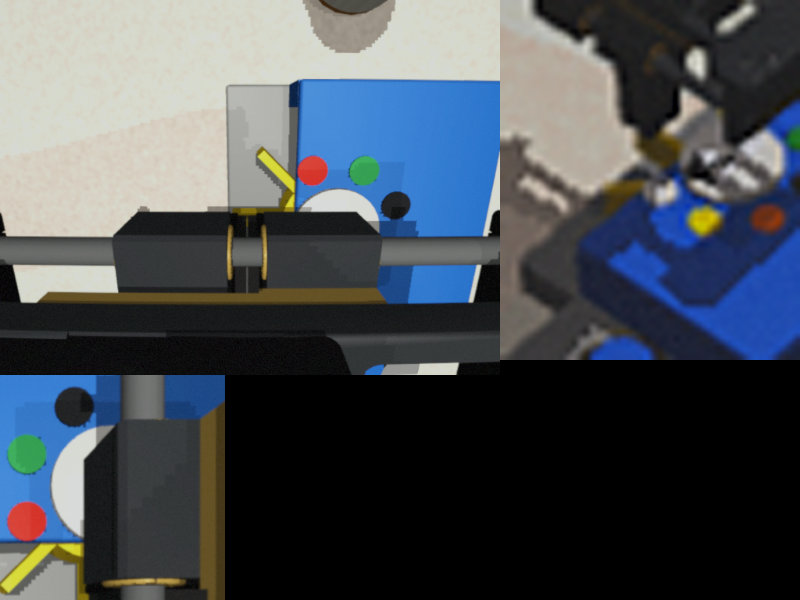

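Run:
```python
from h import *
s=cam("scene");R=np.array(s["R"]);t=np.array(s["t"])
names=dict(tip=(464,-12.5,34),tcp=(464,-12.5,53),top=(464,-12.5,100),tabtip=(455,-10.5,56),tabbot=(455,-10.5,36),rtab=(471,-52,56),dial=(512,-10.5,70),key=(545,-121,53))
for n,p in names.items():
    q,_=cv2.projectPoints(np.array([p],float),cv2.Rodrigues(R)[0],t,s["K"],s["D"]);q=q.ravel()
    print(n,q.round(1),"crop",(6*(q-[260,205])+[500,0]).round())
im=cv2.resize(s["color"][200:250,265:315,::-1],(600,600),interpolation=cv2.INTER_NEAREST)
im=cv2.convertScaleAbs(im,alpha=1.8,beta=30)
for n,p in names.items():
    q,_=cv2.projectPoints(np.array([p],float),cv2.Rodrigues(R)[0],t,s["K"],s["D"]);q=(12*(q.ravel()-[265,200])).astype(int)
    cv2.circle(im,tuple(map(int,q)),4,(255,0,255),-1)
cv2.imwrite("pics/i.png",im)
```

```text
tip [285.4 232.2] crop [652. 163.]
tcp [285.2 227.6] crop [651. 136.]
top [284.6 215.8] crop [648.  65.]
tabtip [283.2 224.9] crop [639. 120.]
tabbot [283.5 229.8] crop [641. 149.]
rtab [277.2 236.1] crop [603. 186.]
dial [298.5 231.4] crop [731. 159.]
key [279.8 265.4] crop [619. 362.]
```

View pics/i.png

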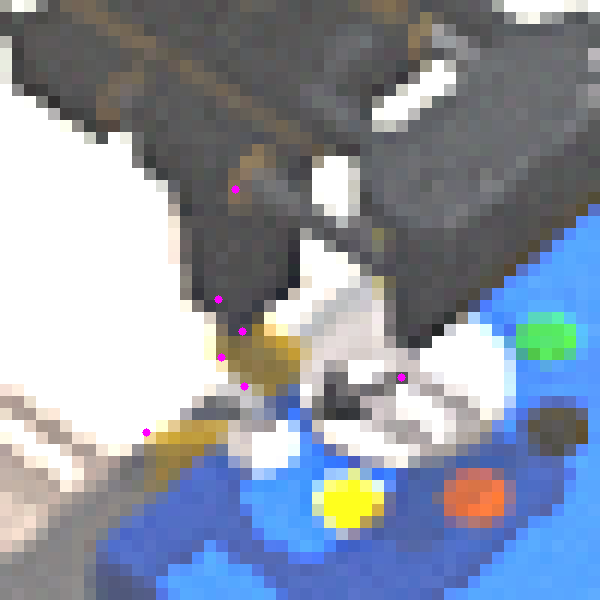

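In the scene view the finger stands behind the front tab, so it is in the gap. I'll measure the tab angle numerically from the wrist view as I push.

```bash
cat > tab.py <<'E'
from h import *
def tabs(name="wrist"):
    w=cam(name); ax=np.array([512,-10.5])
    h=cv2.cvtColor(w["color"],cv2.COLOR_RGB2HSV)
    m=(h[...,0]>22)&(h[...,0]<36)&(h[...,1]>170)&(h[...,2]>120)
    v,u=np.nonzero(m); P=on_z(w,np.c_[u,v],56)[:,:2]-ax
    r=np.hypot(*P.T); a=np.degrees(np.arctan2(P[:,1],-P[:,0])) # 0=front, + = left
    k=(r>40)&(r<60)&(P[:,0]<-20)
    hist,e=np.histogram(a[k],bins=np.arange(-70,71,5))
    return {int(x):int(n) for x,n in zip(e,hist) if n>3}
def arrow(name):
    c=cam(name); ax=np.array([512,-10.5]); R=np.array(c["R"]);t=np.array(c["t"])
    g=np.arange(-23,23.1,.5); X,Y=np.meshgrid(g,g); ins=np.hypot(X,Y)<21
    W=np.c_[ax[0]+X.ravel(),ax[1]+Y.ravel(),np.full(X.size,70.)]
    q=cv2.projectPoints(W,cv2.Rodrigues(R)[0],t,c["K"],c["D"])[0].reshape(*X.shape,2).astype(np.float32)
    im=cv2.remap(c["color"],q[...,0],q[...,1],cv2.INTER_LINEAR).max(2)
    lim=0.55*np.percentile(im[ins],80); d=ins&(im<lim)
    wgt=np.hypot(X,Y)*d
    return name,"dark%.2f"%(d.sum()/ins.sum()),"arrow deg(from x to y) %.0f"%np.degrees(np.arctan2((wgt*Y).sum(),(wgt*X).sum()))
if __name__=="__main__":
    s=telemetry.sense(); print(s["t"],s["position"].round(1),s["force"].round(1)); print(tabs()); print(arrow("scene"),arrow("wrist"))
E
python3 tab.py
```

```text
8.325 [464.1 -11.8  53.1] [-0.3 -0.3 -0. ]
{5: 71, 10: 44, 40: 99, 45: 325, 50: 12}
('scene', 'dark0.37', 'arrow deg(from x to y) -144') ('wrist', 'dark0.35', 'arrow deg(from x to y) 106')
```

Request:
move_arm:
  steps:
    - {"delta_pos":[-0.01,0,0],"dr":[0,0,0],"grip":0}
    - {"delta_pos":[-0.02,0,0],"dr":[0,0,0],"grip":0}
    - {"delta_pos":[-0.02,0,0],"dr":[0,0,0],"grip":0}

```text
t: 8.85
position: [464.1, -20.6, 53.0]
eef_rot: [[0.001, 1.0, -0.0], [1.0, -0.001, -0.0], [-0.0, -0.0, -1.0]]
force: [0.0, -0.3, 0.3]
width: 0.6
finger_force: 0.0
```

```bash
python3 tab.py
```

```text
8.85 [464.1 -20.6  53. ] [ 0.  -0.3  0.3]
{-5: 135, 0: 310, 5: 296, 10: 32, 40: 33, 45: 83}
('scene', 'dark0.47', 'arrow deg(from x to y) -160') ('wrist', 'dark0.60', 'arrow deg(from x to y) -98')
```

Request:
move_arm:
  steps:
    - {"delta_pos":[-0.01,0,0],"dr":[0,0,0],"grip":0}
    - {"delta_pos":[-0.02,0,0],"dr":[0,0,0],"grip":0}
    - {"delta_pos":[-0.02,0,0],"dr":[0,0,0],"grip":0}

```text
t: 9.38
position: [464.1, -28.5, 53.0]
eef_rot: [[0.001, 1.0, 0.0], [1.0, -0.001, -0.0], [-0.0, 0.0, -1.0]]
force: [-0.6, -0.4, -0.1]
width: 0.1
finger_force: 0.0
```

```bash
python3 tab.py
```

```text
9.375 [464.1 -28.5  53. ] [-0.6 -0.4 -0.1]
{-5: 144, 0: 318, 5: 259, 10: 5, 45: 10}
('scene', 'dark0.48', 'arrow deg(from x to y) -165') ('wrist', 'dark0.38', 'arrow deg(from x to y) -97')
```

Request:
move_arm:
  steps:
    - {"delta_pos":[0,-0.06,0],"dr":[0,0,0],"grip":0}
    - {"delta_pos":[0,-0.12,0],"dr":[0,0,0],"grip":0}
    - {"delta_pos":[0,-0.12,0],"dr":[0,0,0],"grip":0}
    - {"delta_pos":[-0.1,-0.12,0],"dr":[0,0,0],"grip":0}
    - {"delta_pos":[-0.1,-0.12,0],"dr":[0,0,0],"grip":0}
    - {"delta_pos":[-0.1,-0.12,0],"dr":[0,0,0],"grip":0}

```text
t: 10.28
position: [416.6, -67.6, 53.1]
eef_rot: [[0.0, 1.0, 0.0], [1.0, -0.0, 0.0], [0.0, 0.0, -1.0]]
force: [-1.0, 0.7, 0.6]
width: 0.3
finger_force: 0.0
```

```bash
python3 tab.py
python3 - <<'E'
from tab import *
w=cam("wrist"); R=np.array(w["R"]);t=np.array(w["t"])
def prof(rad,z):
    out=[]
    for d in range(-180,180,15):
        p=np.array([[512+rad*np.cos(np.radians(d)),-10.5+rad*np.sin(np.radians(d)),z]])
        q=cv2.projectPoints(p,cv2.Rodrigues(R)[0],t,w["K"],w["D"])[0].ravel().round().astype(int)
        out.append((d,w["color"][q[1]-1:q[1]+2,q[0]-1:q[0]+2].mean((0,1)).round().astype(int).tolist()))
    return out
for r,z in((17,70),(36,67)): print(r,prof(r,z))
E
```

```text
10.275 [416.6 -67.6  53.1] [-1.   0.7  0.6]
{-50: 214, -45: 309, -40: 213, -35: 43, -5: 176, 0: 261, 40: 207, 45: 298}
('scene', 'dark0.12', 'arrow deg(from x to y) -119') ('wrist', 'dark0.13', 'arrow deg(from x to y) -109')
17 [(-180, [215, 217, 216]), (-165, [215, 217, 216]), (-150, [215, 218, 216]), (-135, [75, 76, 74]), (-120, [41, 42, 41]), (-105, [45, 45, 44]), (-90, [39, 40, 40]), (-75, [151, 153, 152]), (-60, [214, 217, 215]), (-45, [214, 217, 215]), (-30, [214, 217, 215]), (-15, [214, 217, 215]), (0, [214, 217, 215]), (15, [214, 217, 215]), (30, [214, 217, 215]), (45, [214, 216, 215]), (60, [214, 217, 215]), (75, [214, 217, 215]), (90, [214, 216, 215]), (105, [214, 217, 215]), (120, [214, 217, 216]), (135, [215, 217, 216]), (150, [214, 217, 215]), (165, [215, 217, 216])]
36 [(-180, [215, 218, 57]), (-165, [88, 77, 29]), (-150, [122, 103, 15]), (-135, [83, 84, 82]), (-120, [215, 217, 211]), (-105, [215, 218, 216]), (-90, [44, 119, 206]), (-75, [214, 217, 34]), (-60, [214, 217, 36]), (-45, [44, 118, 205]), (-30, [214, 146, 27]), (-15, [214, 146, 23]), (0, [46, 119, 206]), (15, [37, 38, 39]), (30, [37, 38, 39]), (45, [48, 122, 206]), (60, [55, 168, 87]), (75, [57, 169, 89]), (90, [48, 122, 207]), (105, [215, 55, 44]), (120, [215, 57, 46]), (135, [85, 87, 83]), (150, [88, 74, 11]), (165, [104, 88, 10])]
```

The arrow still reads -112°, which is white, and the scene view suggests the fingertip passes over the tabs. I'll measure the real tip height, out here in the clear.

Run:
```python
from h import *
p=np.array(telemetry.sense()["position"]);c=cam("scene");R=np.array(c["R"]);t=np.array(c["t"])
for z in range(20,121,5):
    q=cv2.projectPoints(np.array([[p[0],p[1],z]],float),cv2.Rodrigues(R)[0],t,c["K"],c["D"])[0].ravel()
    i=q.round().astype(int); row=c["color"][i[1],i[0]-5:i[0]+6].max(1)
    P=cloud(c,[[i[0],i[1]]])[0]
    print(z,q.round(1),row.tolist(),(P-p).round(0).tolist())
```

```text
20 [259.8 238.2] [181, 180, 182, 180, 180, 181, 182, 183, 181, 182, 180] [-7.0, 7.0, -42.0]
25 [259.7 237. ] [181, 180, 181, 181, 183, 181, 180, 182, 179, 182, 181] [-17.0, 16.0, -54.0]
30 [259.6 235.8] [181, 181, 178, 181, 181, 182, 179, 182, 180, 180, 180] [-15.0, 15.0, -47.0]
35 [259.5 234.6] [180, 183, 180, 180, 180, 182, 179, 182, 181, 181, 183] [-22.0, 17.0, -49.0]
40 [259.4 233.4] [180, 181, 181, 181, 183, 180, 181, 180, 179, 181, 181] [-28.0, 23.0, -50.0]
45 [259.2 232.2] [181, 182, 184, 185, 186, 184, 182, 182, 181, 181, 179] [-28.0, 24.0, -47.0]
50 [259.1 231. ] [179, 185, 187, 166, 160, 182, 188, 183, 181, 181, 181] [-31.0, 27.0, -47.0]
55 [259.  229.8] [188, 192, 180, 88, 35, 140, 186, 188, 182, 182, 182] [-39.0, 35.0, -55.0]
60 [258.9 228.5] [175, 173, 114, 35, 8, 48, 139, 185, 191, 184, 182] [8.0, -7.0, 16.0]
65 [258.8 227.3] [11, 18, 27, 27, 26, 28, 22, 11, 42, 139, 182] [8.0, -6.0, 24.0]
70 [258.6 226.1] [10, 27, 31, 28, 29, 27, 29, 26, 12, 58, 168] [6.0, -4.0, 25.0]
75 [258.5 224.8] [16, 29, 29, 29, 29, 29, 26, 28, 22, 69, 179] [7.0, -5.0, 30.0]
80 [258.4 223.6] [77, 16, 29, 30, 30, 30, 31, 33, 27, 23, 64] [5.0, -6.0, 33.0]
85 [258.3 222.3] [47, 22, 32, 31, 31, 30, 31, 32, 27, 31, 35] [10.0, -10.0, 47.0]
90 [258.2 221. ] [36, 25, 31, 28, 31, 27, 29, 32, 37, 40, 43] [13.0, -12.0, 56.0]
95 [258.  219.7] [12, 29, 35, 36, 38, 31, 34, 40, 46, 45, 63] [12.0, -11.0, 58.0]
100 [257.9 218.5] [28, 30, 39, 47, 42, 44, 49, 50, 38, 26, 26] [37.0, -32.0, 99.0]
105 [257.8 217.2] [31, 31, 31, 62, 57, 48, 49, 39, 29, 22, 21] [34.0, -29.0, 98.0]
110 [257.7 215.9] [30, 34, 30, 58, 59, 44, 39, 31, 32, 31, 25] [35.0, -30.0, 104.0]
115 [257.5 214.6] [35, 35, 35, 32, 37, 39, 32, 28, 32, 39, 34] [31.0, -26.0, 101.0]
120 [257.4 213.3] [35, 33, 32, 36, 31, 34, 39, 42, 43, 34, 29] [28.0, -26.0, 106.0]
```

The visible tip ends near TCP height, not 19 mm ahead of it. I'll touch the bare table gently to find out where it really is.

Request:
move_arm:
  steps:
    - {"delta_pos":[0,0,0.05],"dr":[0,0,0],"grip":0}
    - {"delta_pos":[0,0,0.08],"dr":[0,0,0],"grip":0}
    - {"delta_pos":[0,0,0.085],"dr":[0,0,0],"grip":0}
    - {"delta_pos":[0,0,0.0875],"dr":[0,0,0],"grip":0}
    - {"delta_pos":[0,0,0.0875],"dr":[0,0,0],"grip":0}

```text
t: 11.15
position: [416.4, -68.1, 18.4]
eef_rot: [[-0.0, 1.0, 0.001], [1.0, 0.0, -0.0], [-0.0, 0.001, -1.0]]
force: [-1.2, 0.1, 0.0]
width: 0.4
finger_force: 0.0
```

Request:
move_arm:
  steps:
    - {"delta_pos":[0,0,0.005],"dr":[0,0,0],"grip":0}
    - {"delta_pos":[0,0,0.01],"dr":[0,0,0],"grip":0}
    - {"delta_pos":[0,0,0.015],"dr":[0,0,0],"grip":0}
    - {"delta_pos":[0,0,0.015],"dr":[0,0,0],"grip":0}

```text
t: 11.65
position: [416.0, -68.0, 11.9]
eef_rot: [[-0.0, 1.0, -0.0], [1.0, 0.0, 0.0], [0.0, -0.0, -1.0]]
force: [0.3, -0.1, 0.8]
width: 0.4
finger_force: 0.0
```

Request:
move_arm:
  steps:
    - {"delta_pos":[0,0,0.005],"dr":[0,0,0],"grip":0}
    - {"delta_pos":[0,0,0.01],"dr":[0,0,0],"grip":0}
    - {"delta_pos":[0,0,0.015],"dr":[0,0,0],"grip":0}
    - {"delta_pos":[0,0,0.015],"dr":[0,0,0],"grip":0}

```text
t: 12.15
position: [416.0, -68.0, 5.9]
eef_rot: [[-0.0, 1.0, -0.0], [1.0, 0.0, 0.0], [0.0, -0.0, -1.0]]
force: [-0.1, -0.2, -0.7]
width: 0.5
finger_force: 0.0
```

Run:
```python
from h import *
s=telemetry.sense();print(s["position"],s["force"])
p=np.array(s["position"]);c=cam("scene");R=np.array(c["R"]);t=np.array(c["t"])
for z in range(-10,45,3):
    q=cv2.projectPoints(np.array([[p[0],p[1],z]],float),cv2.Rodrigues(R)[0],t,c["K"],c["D"])[0].ravel()
    i=q.round().astype(int); print(z,i,c["color"][i[1],i[0]-4:i[0]+5].max(1).tolist())
```

```text
[415.9943714  -68.00714251   5.8675606 ] [-0.12488804 -0.18092556 -0.71855298]
-10 [260 245] [91, 92, 93, 90, 91, 87, 91, 91, 88]
-7 [260 245] [91, 92, 93, 90, 91, 87, 91, 91, 88]
-4 [260 244] [87, 88, 90, 92, 93, 92, 88, 86, 82]
-1 [260 243] [90, 97, 90, 90, 90, 82, 120, 89, 109]
2 [260 243] [90, 97, 90, 90, 90, 82, 120, 89, 109]
5 [260 242] [95, 92, 65, 70, 101, 127, 185, 145, 174]
8 [260 241] [88, 59, 23, 18, 97, 163, 192, 192, 185]
11 [260 240] [62, 32, 25, 25, 16, 49, 148, 190, 187]
14 [260 240] [62, 32, 25, 25, 16, 49, 148, 190, 187]
17 [260 239] [26, 29, 28, 29, 22, 17, 48, 149, 189]
20 [260 238] [26, 28, 29, 27, 26, 26, 19, 47, 145]
23 [260 238] [26, 28, 29, 27, 26, 26, 19, 47, 145]
26 [259 237] [24, 30, 28, 29, 30, 25, 31, 20, 16]
29 [259 236] [20, 25, 28, 26, 29, 33, 28, 25, 18]
32 [259 235] [22, 28, 30, 30, 27, 27, 31, 26, 26]
35 [259 235] [22, 28, 30, 30, 27, 27, 31, 26, 26]
38 [259 234] [20, 29, 27, 29, 29, 25, 28, 31, 36]
41 [259 233] [22, 31, 30, 32, 31, 30, 35, 43, 44]
44 [259 233] [22, 31, 30, 32, 31, 30, 35, 43, 44]
```

There's no contact at TCP z = 6, so the shut fingertips end about level with the TCP. I'll repeat the flick with the TCP at z = 38.

Request:
move_arm:
  steps:
    - {"delta_pos":[0,0,-0.08],"dr":[0,0,0],"grip":0}
    - {"delta_pos":[0.1,0,-0.08],"dr":[0,0,0],"grip":0}
    - {"delta_pos":[0.19,0,-0.08],"dr":[0,0,0],"grip":0}
    - {"delta_pos":[0.19,0,-0.08],"dr":[0,0,0],"grip":0}
    - {"delta_pos":[0.19,0.06,-0.08],"dr":[0,0,0],"grip":0}
    - {"delta_pos":[0.19,0.118,-0.08],"dr":[0,0,0],"grip":0}
    - {"delta_pos":[0.19,0.118,-0.08],"dr":[0,0,0],"grip":0}
    - {"delta_pos":[0.175,0.118,-0.08],"dr":[0,0,0],"grip":0}
    - {"delta_pos":[0.16,0.118,-0.08],"dr":[0,0,0],"grip":0}
    - {"delta_pos":[0.145,0.118,-0.08],"dr":[0,0,0],"grip":0}
    - {"delta_pos":[0.145,0.118,-0.08],"dr":[0,0,0],"grip":0}

```text
t: 13.58
position: [463.1, -11.1, 38.1]
eef_rot: [[0.001, 1.0, -0.0], [1.0, -0.001, -0.001], [-0.001, -0.0, -1.0]]
force: [-0.2, 0.0, -1.1]
width: 0.1
finger_force: 0.0
```

```bash
python3 tab.py
```

```text
13.575 [463.1 -11.1  38.1] [-0.2  0.  -1.1]
{20: 129, 25: 422, 30: 320, 65: 17}
('scene', 'dark0.37', 'arrow deg(from x to y) 130') ('wrist', 'dark0.22', 'arrow deg(from x to y) 104')
```

The tab is engaged: the left tab moved from 45° to 27°. I'll finish the click, withdraw and check.

Request:
move_arm:
  steps:
    - {"delta_pos":[-0.012,0,0],"dr":[0,0,0],"grip":0}
    - {"delta_pos":[-0.024,0,0],"dr":[0,0,0],"grip":0}
    - {"delta_pos":[-0.028,0,0],"dr":[0,0,0],"grip":0}
    - {"delta_pos":[-0.028,0,0],"dr":[0,0,0],"grip":0}
    - {"delta_pos":[-0.028,-0.06,0],"dr":[0,0,0],"grip":0}
    - {"delta_pos":[-0.028,-0.118,0],"dr":[0,0,0],"grip":0}
    - {"delta_pos":[-0.028,-0.118,0],"dr":[0,0,0],"grip":0}
    - {"delta_pos":[-0.14,-0.118,0],"dr":[0,0,0],"grip":0}
    - {"delta_pos":[-0.14,-0.118,0],"dr":[0,0,0],"grip":0}
    - {"delta_pos":[-0.14,-0.118,0],"dr":[0,0,0],"grip":0}

```text
t: 14.98
position: [416.7, -65.5, 38.1]
eef_rot: [[0.0, 1.0, 0.0], [1.0, -0.0, 0.001], [0.001, 0.0, -1.0]]
force: [0.3, -0.5, 0.2]
width: 0.3
finger_force: 0.0
```

```bash
python3 tab.py
```

```text
14.975 [416.7 -65.5  38.1] [ 0.3 -0.5  0.2]
{-50: 249, -45: 335, -40: 282, -35: 96, -5: 215, 0: 398, 40: 283, 45: 397}
('scene', 'dark0.12', 'arrow deg(from x to y) -73') ('wrist', 'dark0.13', 'arrow deg(from x to y) -63')
```

One click done: the arrow moved from -109° to -63°, with 3 to go.

Request:
move_arm:
  steps:
    - {"delta_pos":[0.1,0,0],"dr":[0,0,0],"grip":0}
    - {"delta_pos":[0.184,0,0],"dr":[0,0,0],"grip":0}
    - {"delta_pos":[0.184,0,0],"dr":[0,0,0],"grip":0}
    - {"delta_pos":[0.184,0.06,0],"dr":[0,0,0],"grip":0}
    - {"delta_pos":[0.184,0.116,0],"dr":[0,0,0],"grip":0}
    - {"delta_pos":[0.184,0.116,0],"dr":[0,0,0],"grip":0}
    - {"delta_pos":[0.168,0.116,0],"dr":[0,0,0],"grip":0}
    - {"delta_pos":[0.152,0.116,0],"dr":[0,0,0],"grip":0}
    - {"delta_pos":[0.136,0.116,0],"dr":[0,0,0],"grip":0}
    - {"delta_pos":[0.122,0.116,0],"dr":[0,0,0],"grip":0}
    - {"delta_pos":[0.109,0.116,0],"dr":[0,0,0],"grip":0}
    - {"delta_pos":[0.109,0.116,0],"dr":[0,0,0],"grip":0}

```text
t: 16.62
position: [462.4, -23.2, 38.0]
eef_rot: [[0.001, 1.0, -0.0], [1.0, -0.001, -0.0], [-0.0, -0.0, -1.0]]
force: [-0.1, -2.2, -0.4]
width: 0.8
finger_force: 0.8
```

Request:
move_arm:
  steps:
    - {"delta_pos":[0,-0.06,0],"dr":[0,0,0],"grip":0}
    - {"delta_pos":[0,-0.116,0],"dr":[0,0,0],"grip":0}
    - {"delta_pos":[0,-0.116,0],"dr":[0,0,0],"grip":0}
    - {"delta_pos":[-0.109,-0.116,0],"dr":[0,0,0],"grip":0}
    - {"delta_pos":[-0.109,-0.116,0],"dr":[0,0,0],"grip":0}
    - {"delta_pos":[-0.109,-0.116,0],"dr":[0,0,0],"grip":0}

```text
t: 17.38
position: [416.7, -65.6, 38.1]
eef_rot: [[0.0, 1.0, 0.0], [1.0, -0.0, 0.0], [0.0, 0.0, -1.0]]
force: [0.1, -0.3, 0.4]
width: 0.1
finger_force: 0.0
```

```bash
python3 tab.py
```

```text
17.375 [416.7 -65.6  38.1] [ 0.1 -0.3  0.4]
{-50: 244, -45: 342, -40: 263, -35: 105, -5: 217, 0: 396, 40: 277, 45: 401}
('scene', 'dark0.14', 'arrow deg(from x to y) -23') ('wrist', 'dark0.12', 'arrow deg(from x to y) -20')
```

Now at -22° (orange). Two more clicks.

Request:
move_arm:
  steps:
    - {"delta_pos":[0.1,0,0],"dr":[0,0,0],"grip":0}
    - {"delta_pos":[0.184,0,0],"dr":[0,0,0],"grip":0}
    - {"delta_pos":[0.184,0,0],"dr":[0,0,0],"grip":0}
    - {"delta_pos":[0.184,0.06,0],"dr":[0,0,0],"grip":0}
    - {"delta_pos":[0.184,0.116,0],"dr":[0,0,0],"grip":0}
    - {"delta_pos":[0.184,0.116,0],"dr":[0,0,0],"grip":0}
    - {"delta_pos":[0.168,0.116,0],"dr":[0,0,0],"grip":0}
    - {"delta_pos":[0.152,0.116,0],"dr":[0,0,0],"grip":0}
    - {"delta_pos":[0.136,0.116,0],"dr":[0,0,0],"grip":0}
    - {"delta_pos":[0.122,0.116,0],"dr":[0,0,0],"grip":0}
    - {"delta_pos":[0.109,0.116,0],"dr":[0,0,0],"grip":0}
    - {"delta_pos":[0.109,0.116,0],"dr":[0,0,0],"grip":0}

```text
t: 19.02
position: [462.4, -23.2, 38.0]
eef_rot: [[0.001, 1.0, -0.0], [1.0, -0.001, -0.001], [-0.001, -0.0, -1.0]]
force: [-0.3, -1.2, -0.3]
width: 0.6
finger_force: 0.8
```

Request:
move_arm:
  steps:
    - {"delta_pos":[0,-0.06,0],"dr":[0,0,0],"grip":0}
    - {"delta_pos":[0,-0.116,0],"dr":[0,0,0],"grip":0}
    - {"delta_pos":[0,-0.116,0],"dr":[0,0,0],"grip":0}
    - {"delta_pos":[-0.109,-0.116,0],"dr":[0,0,0],"grip":0}
    - {"delta_pos":[-0.109,-0.116,0],"dr":[0,0,0],"grip":0}
    - {"delta_pos":[-0.109,-0.116,0],"dr":[0,0,0],"grip":0}

```text
t: 19.77
position: [416.7, -65.6, 38.1]
eef_rot: [[0.0, 1.0, 0.0], [1.0, -0.0, 0.0], [0.0, 0.0, -1.0]]
force: [-0.0, 0.6, 0.0]
width: 0.5
finger_force: 0.0
```

```bash
python3 tab.py
```

```text
19.775 [416.7 -65.6  38.1] [-0.   0.6  0. ]
{-50: 243, -45: 337, -40: 273, -35: 99, -5: 217, 0: 394, 40: 280, 45: 400}
('scene', 'dark0.14', 'arrow deg(from x to y) 27') ('wrist', 'dark0.12', 'arrow deg(from x to y) 22')
```

At 22° (black). One more click.

Request:
move_arm:
  steps:
    - {"delta_pos":[0.1,0,0],"dr":[0,0,0],"grip":0}
    - {"delta_pos":[0.184,0,0],"dr":[0,0,0],"grip":0}
    - {"delta_pos":[0.184,0,0],"dr":[0,0,0],"grip":0}
    - {"delta_pos":[0.184,0.06,0],"dr":[0,0,0],"grip":0}
    - {"delta_pos":[0.184,0.116,0],"dr":[0,0,0],"grip":0}
    - {"delta_pos":[0.184,0.116,0],"dr":[0,0,0],"grip":0}
    - {"delta_pos":[0.168,0.116,0],"dr":[0,0,0],"grip":0}
    - {"delta_pos":[0.152,0.116,0],"dr":[0,0,0],"grip":0}
    - {"delta_pos":[0.136,0.116,0],"dr":[0,0,0],"grip":0}
    - {"delta_pos":[0.122,0.116,0],"dr":[0,0,0],"grip":0}
    - {"delta_pos":[0.109,0.116,0],"dr":[0,0,0],"grip":0}
    - {"delta_pos":[0.109,0.116,0],"dr":[0,0,0],"grip":0}

```text
t: 21.42
position: [462.4, -23.2, 38.0]
eef_rot: [[0.001, 1.0, -0.0], [1.0, -0.001, -0.0], [-0.0, -0.0, -1.0]]
force: [0.2, -2.0, -0.0]
width: 0.8
finger_force: 0.8
```

Request:
move_arm:
  steps:
    - {"delta_pos":[0,-0.06,0],"dr":[0,0,0],"grip":0}
    - {"delta_pos":[0,-0.116,0],"dr":[0,0,0],"grip":0}
    - {"delta_pos":[0,-0.116,0],"dr":[0,0,0],"grip":0}
    - {"delta_pos":[-0.109,-0.116,0],"dr":[0,0,0],"grip":0}
    - {"delta_pos":[-0.109,-0.116,0],"dr":[0,0,0],"grip":0}
    - {"delta_pos":[-0.109,-0.116,0],"dr":[0,0,0],"grip":0}

```text
t: 22.18
position: [416.7, -65.6, 38.1]
eef_rot: [[0.0, 1.0, 0.0], [1.0, -0.0, 0.0], [0.0, 0.0, -1.0]]
force: [-0.6, 0.8, -0.6]
width: 0.3
finger_force: 0.0
```

```bash
python3 tab.py
python3 - <<'E'
from h import *
for n in("scene","wrist"):
    c=cam(n);h=cv2.cvtColor(c["color"],cv2.COLOR_RGB2HSV)
    vv,uu=np.mgrid[0:480,0:640];uv=np.c_[uu.ravel(),vv.ravel()];P=on_z(c,uv,53)
    m=(np.hypot(P[:,0]-545,P[:,1]+121)<22)&(h[...,0].ravel()>100)&(h[...,0].ravel()<125)&(h[...,1].ravel()>130)&(h[...,2].ravel()>100)
    if m.any():
        Q=cloud(c,uv[m]); print(n,m.sum(),P[m].mean(0).round(1),np.median(Q,0).round(1),Q[:,2].std().round(1), P[m].max(0).round(), P[m].min(0).round())
E
```

```text
22.175 [416.7 -65.6  38.1] [-0.6  0.8 -0.6]
{-50: 242, -45: 340, -40: 258, -35: 108, -5: 217, 0: 395, 40: 277, 45: 399}
('scene', 'dark0.13', 'arrow deg(from x to y) 74') ('wrist', 'dark0.12', 'arrow deg(from x to y) 64')
scene 77 [ 544.6 -120.2   53. ] [ 546.  -121.5   55.7] 128.8 [ 559. -107.   53.] [ 531. -134.   53.]
wrist 534 [ 542.7 -106.1   53. ] [ 543.4 -106.9   51.7] 26.9 [ 553. -101.   53.] [ 533. -110.   53.]
```

The arrow is on green (64–74°, target 67.5°). Rising and moving over the key at (545, -121).

Request:
move_arm:
  steps:
    - {"delta_pos":[0,0,-0.12],"dr":[0,0,0],"grip":0}
    - {"delta_pos":[0,0,-0.18],"dr":[0,0,0],"grip":0}
    - {"delta_pos":[-0.138,0,-0.18],"dr":[0,0,0],"grip":0}
    - {"delta_pos":[-0.138,0.12,-0.18],"dr":[0,0,0],"grip":0}
    - {"delta_pos":[-0.138,0.24,-0.18],"dr":[0,0,0],"grip":0}
    - {"delta_pos":[-0.138,0.32,-0.18],"dr":[0,0,0],"grip":0}
    - {"delta_pos":[-0.138,0.32,-0.18],"dr":[0,0,0],"grip":0}
    - {"delta_pos":[-0.138,0.32,-0.1],"dr":[0,0,0],"grip":0}
    - {"delta_pos":[-0.138,0.32,-0.055],"dr":[0,0,0],"grip":0}
    - {"delta_pos":[-0.138,0.32,-0.055],"dr":[0,0,0],"grip":0}
    - {"delta_pos":[-0.138,0.32,-0.055],"dr":[0,0,0],"grip":0}

```text
t: 23.8
position: [544.5, -121.3, 61.0]
eef_rot: [[-0.0, 1.0, 0.001], [1.0, 0.0, -0.0], [-0.0, 0.001, -1.0]]
force: [0.2, -0.2, 0.4]
width: 0.3
finger_force: 0.0
```

```bash
python3 tab.py
```

```text
23.8 [ 544.5 -121.3   61. ] [ 0.2 -0.2  0.4]
{-55: 4, -50: 304, -45: 76, -5: 260, 0: 191}
('scene', 'dark0.37', 'arrow deg(from x to y) -74') ('wrist', 'dark0.30', 'arrow deg(from x to y) 89')
```

Pressing down in small steps and watching the force.

Request:
move_arm:
  steps:
    - {"delta_pos":[0,0,0.01],"dr":[0,0,0],"grip":0}
    - {"delta_pos":[0,0,0.02],"dr":[0,0,0],"grip":0}
    - {"delta_pos":[0,0,0.03],"dr":[0,0,0],"grip":0}
    - {"delta_pos":[0,0,0.03],"dr":[0,0,0],"grip":0}

```text
t: 24.45
position: [543.8, -121.2, 47.6]
eef_rot: [[-0.0, 1.0, -0.001], [1.0, 0.0, 0.0], [0.0, -0.001, -1.0]]
force: [0.3, -0.4, -0.9]
width: 0.3
finger_force: 0.0
```

Request:
move_arm:
  steps:
    - {"delta_pos":[0,0,0.005],"dr":[0,0,0],"grip":0}
    - {"delta_pos":[0,0,0.01],"dr":[0,0,0],"grip":0}
    - {"delta_pos":[0,0,0.01],"dr":[0,0,0],"grip":0}

```text
t: 24.82
position: [544.0, -121.2, 43.9]
eef_rot: [[-0.0, 1.0, -0.0], [1.0, 0.0, -0.0], [-0.0, -0.0, -1.0]]
force: [0.1, 0.2, 0.6]
width: 0.3
finger_force: 0.0
```

Request:
move_arm:
  steps:
    - {"delta_pos":[0,0,0.005],"dr":[0,0,0],"grip":0}
    - {"delta_pos":[0,0,0.01],"dr":[0,0,0],"grip":0}
    - {"delta_pos":[0,0,0.01],"dr":[0,0,0],"grip":0}

```text
t: 25.2
position: [544.3, -121.3, 40.1]
eef_rot: [[-0.0, 1.0, 0.0], [1.0, 0.0, -0.0], [-0.0, 0.0, -1.0]]
force: [0.8, 0.3, 3.3]
width: 0.7
finger_force: 1.2
```

Request:
move_arm:
  steps:
    - {"delta_pos":[0,0,0.004],"dr":[0,0,0],"grip":0}
    - {"delta_pos":[0,0,0.008],"dr":[0,0,0],"grip":0}
    - {"delta_pos":[0,0,0.01],"dr":[0,0,0],"grip":0}
    - {"delta_pos":[0,0,0.01],"dr":[0,0,0],"grip":0}

```text
t: 25.7
position: [544.3, -121.3, 36.8]
eef_rot: [[-0.0, 1.0, 0.0], [1.0, 0.0, -0.001], [-0.001, 0.0, -1.0]]
force: [-4.2, 1.0, 12.4]
width: 0.6
finger_force: 5.9
```

At 12 N, against a 4 N spring, the key is at its stop. Lifting straight up and clear.

Request:
move_arm:
  steps:
    - {"delta_pos":[0,0,0.003],"dr":[0,0,0],"grip":0}
    - {"delta_pos":[0,0,0.003],"dr":[0,0,0],"grip":0}
    - {"delta_pos":[0,0,-0.03],"dr":[0,0,0],"grip":0}
    - {"delta_pos":[0,0,-0.12],"dr":[0,0,0],"grip":0}
    - {"delta_pos":[0,0,-0.25],"dr":[0,0,0],"grip":0}
    - {"delta_pos":[0,-0.12,-0.35],"dr":[0,0,0],"grip":0}
    - {"delta_pos":[-0.12,-0.24,-0.35],"dr":[0,0,0],"grip":0}
    - {"delta_pos":[-0.25,-0.24,-0.35],"dr":[0,0,0],"grip":0}
    - {"delta_pos":[-0.4,-0.24,-0.35],"dr":[0,0,0],"grip":0}
    - {"delta_pos":[-0.5,-0.24,-0.35],"dr":[0,0,0],"grip":0}
    - {"delta_pos":[-0.5,-0.24,-0.35],"dr":[0,0,0],"grip":0}

```text
t: 27.08
position: [446.7, -324.4, 175.2]
eef_rot: [[0.005, 1.0, -0.001], [1.0, -0.005, 0.001], [0.001, -0.001, -1.0]]
force: [-0.7, 0.9, -0.6]
width: 0.4
finger_force: 0.0
```

Run:
```python
from tab import *
s=telemetry.sense();print(s["t"],s["position"].round(),s["force"].round(1)); print(arrow("top"),arrow("scene"))
b=cam("top"); cv2.imwrite("pics/z.png",cv2.resize(b["color"][200:315,230:420,::-1],None,fx=4,fy=4,interpolation=cv2.INTER_CUBIC))
```

```text
27.075 [ 447. -324.  175.] [-0.7  0.9 -0.6]
('top', 'dark0.08', 'arrow deg(from x to y) 64') ('scene', 'dark0.13', 'arrow deg(from x to y) 74')
```

View pics/z.png

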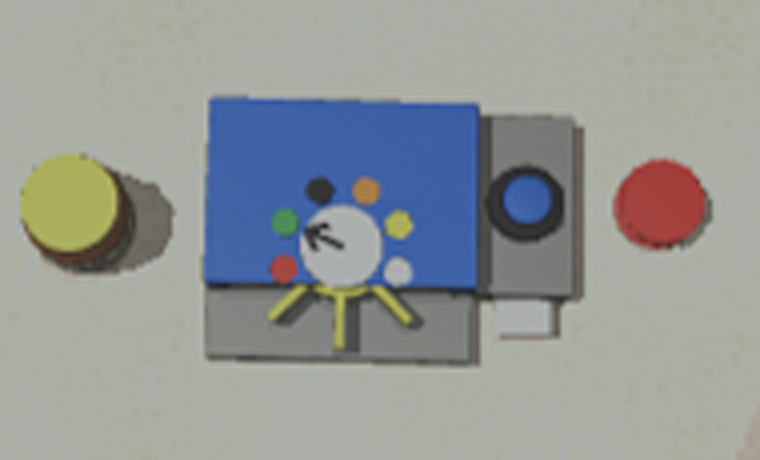

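The arrow (tip at (305,235)) points at the green mark (285,222). The key looks up again, and the printer, jar and ribbon haven't moved.

```bash
python3 -c "
from station import close_job
print(close_job())"
```

```text
the job is handed in; nothing more can be done
None
```

The job is handed in, with no verdict returned: four clicks put the arrow on green, the key was pressed to about 12 N (taken as its stop) and looks up again, and the printer, jar and ribbon haven't visibly moved.

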